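# Fit the clamp lever into the mirror mount's ring by feel and clamp it

## Robot

A 6-joint arm with a two-finger parallel gripper is mounted at the origin on the work surface. World frame = base frame: x ahead of the robot, y to its left, z up, the work surface at z = 0. Lengths are in m, angles in degrees, forces in N, time in s.
With the tool pointing down it reaches from about 0.35 to 0.875 m from the base axis. Payload 4.2 kg.
Tool frame: the origin (TCP) lies at the very end of the fingers, on their centre line; the grasp point (between the pads) lies 19 mm behind it; z points along the fingers, y is the direction in which the jaws open and shut (so a half turn about z gives the same grasp; the last joint's range is limited). The gripper opens to 87 mm and grips with 3 to 60 N. Pads are 19 mm wide; open, the fingers measure 117 mm over their backs; the gripper's body (75 mm by 190 mm) begins 51 mm behind the grasp point.
Start: joints at [85.634, 22.042, 0.453, 0, -68.411, -14.817], TCP at [0.205, 0.59, 0.191] pointing down, gripper open.
Joint ranges: [-179.83, 179.83], [-69.29, 118.12], [-61.27, 80.66], [-181.25, 117.63], [-171.15, -9.14], [-177.46, 177.46]. Speed limits (degrees/s): [159.86, 159.86, 180, 180, 180, 180].

## Interface

Orientations are given as a 3x3 rotation matrix whose columns are the frame's x, y, z axes.
In Python, from station import manip, viewer gives the robot as it stands.
- The arm moves only by the tool play_rows, never from a script. Its arguments are lists of equal length, an entry for each row: "angular": the turn, a rotation vector about the tool's x, y, z scaled (see below), a list of three; "xyz": the shift along the tool's x, y, z scaled (see below), a list of three; "fingers": the opening, from 0 (shut) to 1 (fully open). A call has 1 to 5 rows; each row shifts and turns the pose as measured when the row begins, along the tool's axes as they then stand; what a row does not reach is not made up. The controller multiplies each number of a shift by 3 cm and each number of a turn by 0.08 rad. A row lasts 1/10 s, in which the tool goes at most 50 mm and 8.59 degrees, less where a joint would pass 70% of its speed; a pose out of reach is approached as far as the arm can. A call with a number of a shift or a turn outside -1 to 1 is refused whole. A call with a gripper value outside its range is refused whole. The fingers move at their own pace and stop on an object; "newtons" is the grip in N (left out, the last holds). Time passes only in rows, so rows that do not move let the fingers close. It gives the time, the measured TCP pose, the force and the opening at its end, in the units of the state.
- manip.get_obs(): the state, without advancing time (a new reading comes with each control period).
- viewer.camera(name): name is "scene" or "top" or "wrist"; returns (picture, depth): 384x512x3 uint8, red, green, blue; 384x512 float32, m along the optical axis (not along the pixel's ray), 0 where there is no reading.
- viewer.camera_model(name): a dict with "mtx" (3x3 intrinsics, pixels), "T" (4x4, takes a point from camera to world coordinates). Camera axes: x right, y down, z forward; pixel columns grow to the right and rows downward; lengths in m; the calibration is good to about 2 mm. A picture is of the moment at which its call begins: read the wrist's pose just before it. camera_model takes no time and is no camera call; for the wrist camera it gives the pose at the moment of the call.
- manip.close_job(): hands the job in, once; it reports no verdict.
The state is a dict: "t": time; "joint_positions": joint angles; "joint_velocities": joint speeds; "effort": joint torques, N m; "eef_pos": TCP position; "orientation": TCP orientation; "contact_force": force on the tool from outside, world axes, zero at the start; "ft_torque": the same for the moment, N m; "grip_width": opening from 0.0 (shut) to 1.0 (fully open).
Only numpy, scipy, OpenCV 4.12 (cv2) and the standard library are available. Lean on these libraries where they do the work, as an engineer would, in place of code of your own. Each camera call takes 0.05 s, during which the arm holds its last target. There are 200 camera calls.

## Task

Clamp the mirror's turntable: take the plug-in lever from its wooden rest, feel along the steel clamp ring inside the window at the back of the mount until the lever's nose finds the socket, and push it fully home. Then swing the lever clockwise (seen from above) until the ring comes up tight, let go and leave the lever standing in its socket. Work gently, lean neither on the ring nor on its stop, touch the mount with nothing but the lever, and leave the other things on the bench where they are.

Things in the scene. Friction and masses are not known exactly. Their poses are not given: they have to be found in the camera images.
- mount: the mirror mount, bolted to the bench: a grey casting under an upright round mirror. Origin at bench level on the clamp ring's vertical axis, z up; its -x side is the back with the open window, facing the robot within 0.3 rad. Base plate x -70 to +95 mm, y +-95 mm, 14 mm thick. The mirror, 180 mm round, top 325 mm above the bench, and its parts stand at x > 0.
- window (a point): middle of the roof's back edge above the window, at the mount's x = -62 mm, 110 mm above the bench. The roof is 12 mm thick (underside 104 mm above the bench) and hides the ring from above; on it is a turntable 120 mm across, top at 126 mm. Between the mount's side walls, which begin at its x = -40 mm, 130 mm are clear.
- ring_centre (a point): centre of the clamp ring: on its axis, 75 mm above the bench, level with its sockets. The ring is a steel cylinder 90 mm in diameter, from 46 to 102 mm above the bench, turning about this upright axis. It has four radial, level, eight-sided blind sockets, 14.4 mm across and 30 mm deep, 90 degrees apart; only one can be reached through the window.
- ring_face (a point): point of the ring's smooth face in the middle of the window, 45 mm from the axis, 75 mm above the bench (fixed to the mount). The socket lies within 0.4 rad round the face to either side of here, differently each time: feel for it. A nose aimed at the axis slips in within about 3 mm of its middle. Steel on steel grips at about 0.6; some 6 N sideways drags the ring round.
- ring (a joint): how far the clamp ring is turned clockwise seen from above, rad: 0 free, 0.5 tight against its solid stop; starts at 0 to 0.1. It stays where left. Turning takes 0.3 N m, some 3 to 8 N at the handle; against the stop this soon doubles. It does not tell where the socket is. Clockwise swings the lever's outer end from the mount's -x side towards its +y side.
- lever_grip (a point): the plug-in lever, centre of its handle. The handle is an aluminium bar 100 mm long, 16 x 16 mm, along the point's x; ahead of it (+x) a round steel shank, 13 mm in diameter, runs from 50 to 110 mm from this point, its last 6 mm tapering to a 6.4 mm nose. About 0.12 kg, balances about 20 mm ahead of this point. Loose in its socket: sags about 0.1 rad when let go.
- lever_tip (a point): the flat end of the lever's nose, on its centre line; x points out of the nose, as at lever_grip. Fully home it stands 15 mm from the ring's axis, 30 mm inside the ring's face.
- rest: the lever's wooden rest, 150 x 56 mm, 51 mm high, fixed to the bench. Origin on the bench below the lever's handle centre (lever_grip starts 50 mm above it), x along the lever towards its nose. Two notched uprights, 10 mm thick, carry it at x = -40 and +75 mm; between them the handle is free down to the base, 10 mm above the bench.
- screwdriver: a screwdriver with a red handle, about 200 mm long, lying on the bench to the left; leave it alone
- cleaner_jar: a brown glass jar, 54 mm in diameter, 75 mm high; origin under its centre; leave it alone
- screw_tray: a small aluminium tray, 100 x 75 x 30 mm; origin under its centre; leave it alone
Mind the look-alikes: they are no part of the job. What is meant by the part that bears lever_grip is not orange, and is the larger of those in its own colour.

How it is judged:
By the outcome, as a careful person would: the job done as asked, in the order asked, and still so for the second after the job is handed in, with the robot touching nothing.
It also fails if it takes over 72 s, if anything falls off the work surface, if the arm or the gripper's body presses on something with over 40 N, if the wrist force passes 120 N, or if a joint passes its speed limit or range.

## Working session

There is one attempt and no reset: what is moved stays moved. The work goes in short steps, Python scripts to look and compute and a tool call to move; the robot and the scene stay as the last step left them, time stands still between calls to the robot, and variables do not carry over. Pictures are saved under pics/ and viewed, about 8 in all and at most 12, crops included, and the job is handed in when it is done.

Besides the shell and the picture viewer there is one more tool, called after ">>>" as name(argument=value, ...) on one line, values as JSON. play_rows: Moves the arm, as the interface text tells. Shifts and turns lie within -1 to 1; 1 stands for 3 cm of shift or 0.08 rad of turn. Its arguments: {"type":"object","properties":{"angular":{"type":"array","items":{"type":"array","items":{"type":"number"}}},"xyz":{"type":"array","items":{"type":"array","items":{"type":"number"}}},"fingers":{"type":"array","items":{"type":"number"}},"newtons":{"type":"number"}},"required":["angular","xyz","fingers"]}

```bash
ls; mkdir -p pics
python3 - <<'E'
from station import manip, viewer
import cv2,numpy as np,json
for n in ["scene","top"]:
    p,d=viewer.camera(n); m=viewer.camera_model(n)
    np.savez(f"{n}.npz",p=p,d=d,K=m["mtx"],T=m["T"])
    cv2.imwrite(f"pics/{n}0.png",cv2.resize(p[:,:,::-1],(768,576),interpolation=cv2.INTER_CUBIC))
    print(n,np.round(m["mtx"],1).tolist(),np.round(m["T"],3).tolist())
print(manip.get_obs())
E
```

```text
pics
scene [[444.7, 0.0, 252.0], [0.0, 444.7, 187.5], [0.0, 0.0, 1.0]] [[0.811, 0.497, -0.309, 0.958], [0.585, -0.688, 0.429, -0.573], [0.001, -0.528, -0.849, 1.102], [0.0, 0.0, 0.0, 1.0]]
top [[346.9, 0.0, 254.2], [0.0, 346.9, 194.0], [0.0, 0.0, 1.0]] [[0.003, -0.983, 0.182, 0.431], [-1.0, 0.002, 0.024, -0.072], [-0.024, -0.182, -0.983, 1.05], [0.0, 0.0, 0.0, 1.0]]
{'t': 0.1, 'joint_positions': array([ 8.56329590e+01,  2.20852695e+01,  3.87873678e-01, -2.51635945e-02,
       -6.84127078e+01, -1.48169560e+01]), 'joint_velocities': array([ 0.05973524, -0.08189224,  0.10702044,  0.08884599, -0.10098116,
        0.03242161]), 'effort': array([-5.59729251e-04, -3.91687524e+01,  1.87936020e+01,  4.23195764e+00,
        1.34506155e-02, -7.77788978e-05]), 'eef_pos': array([0.20516255, 0.58972466, 0.19028272]), 'orientation': array([[ 9.44414975e-01, -3.28755301e-01, -5.53520369e-04],
       [-3.28755752e-01, -9.44413099e-01, -1.88496086e-03],
       [ 9.69389886e-05,  1.96215827e-03, -9.99998070e-01]]), 'contact_force': array([-0.45251529, -0.67710257, -0.66515629]), 'ft_torque': array([ 0.04340522,  0.00944604, -0.02120851]), 'grip_width': 1.0005076775866029}
```

View pics/scene0.png

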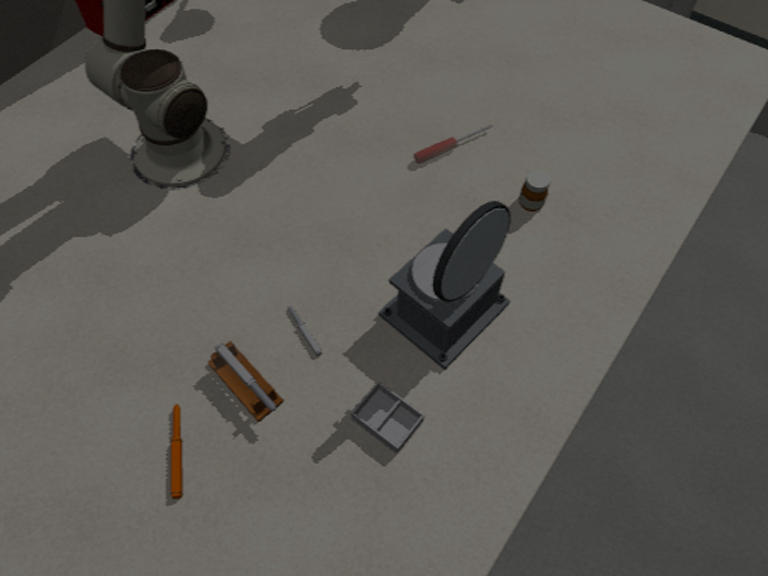

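View pics/top0.png

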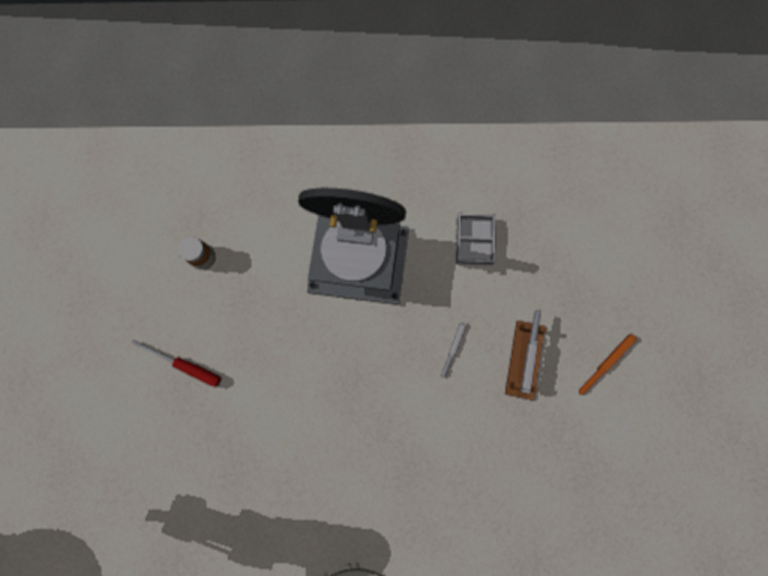

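```bash
cat > h.py <<'E'
import numpy as np,cv2
def cloud(p,d,K,T):
    v,u=np.mgrid[0:d.shape[0],0:d.shape[1]]
    P=np.stack([(u-K[0,2])/K[0,0]*d,(v-K[1,2])/K[1,1]*d,d],-1)
    W=P@T[:3,:3].T+T[:3,3]; W[d==0]=np.nan
    return W
E
python3 - <<'E'
from h import *
ims=[]
for n in ["top","scene"]:
    f=np.load(n+".npz"); W=cloud(*[f[k] for k in ["p","d","K","T"]]); 
    if n=="top":
        p=f["p"]; ims=[cv2.resize(p[115:210,195:285,::-1],None,fx=4.4,fy=4.4,interpolation=cv2.INTER_CUBIC)[:418,:396],
        cv2.resize(p[195:275,290:385,::-1],None,fx=4.4,fy=4.4,interpolation=cv2.INTER_CUBIC)[:352,:400]]
        I=np.zeros((418,800,3),np.uint8); I[:,:396]=ims[0]; I[:352,400:800]=ims[1][:,:400]
        cv2.imwrite("pics/crop1.png",cv2.convertScaleAbs(I,alpha=1.6))
    x,y,z=W[...,0],W[...,1],W[...,2]
    # lever region by top px
    R=(x>.3)&(x<.75)&(y>-.6)&(y<-.3)
    print(n,"bench z",np.nanmedian(z[R]))
    L=R&(z>.044)&(z<.075)&(y>-.56)
    q=W[L]; print(len(q),q.min(0),q.max(0)); c=q.mean(0); 
    l=cv2.fitLine(q[:,:2].astype(np.float32),cv2.DIST_HUBER,0,.01,.01).ravel();print("line",l,np.degrees(np.arctan2(l[1],l[0])))
    s=(q[:,:2]-l[2:])@l[:2]; print("ends",l[2:]+l[:2]*s.min(),l[2:]+l[:2]*s.max(),np.ptp(s))
    for nm,a,b in [("turntable",.120,.131),("roof",.111,.119),("base",.009,.018)]:
        M=(x>.4)&(x<.9)&(y>-.25)&(y<.2)&(z>a)&(z<b); q=W[M]
        if len(q)<20: print(nm,len(q));continue
        print(nm,len(q),q.min(0).round(4),q.max(0).round(4),cv2.minAreaRect((q[:,:2]*1000).astype(np.float32)))
E
```

```text
top bench z 0.0005322465627135564
396 [ 0.42167982 -0.36366784  0.04416086] [ 0.57789566 -0.30159014  0.06247174]
line [ 0.98111546 -0.19342288  0.4934316  -0.33133626] -11.152607
ends [ 0.4221228  -0.31727802] [ 0.57758816 -0.34792738] 0.15845776985927829
turntable 1070 [ 0.6145 -0.0736  0.12  ] [0.7324 0.0696 0.131 ] ((673.4859008789062, -4.1159820556640625), (136.193115234375, 105.73485565185547), 79.50131225585938)
roof 879 [ 0.6071 -0.0821  0.1116] [0.7475 0.0874 0.119 ] ((680.0967407226562, 2.911651611328125), (154.41970825195312, 129.46893310546875), 82.41728210449219)
base 843 [ 0.4526 -0.25    0.009 ] [0.7776 0.1039 0.018 ] ((673.8681030273438, -111.80514526367188), (331.9369201660156, 317.2506103515625), 58.2324333190918)
scene bench z 0.0011357613172990888
452 [ 0.42731504 -0.35947741  0.04411233] [ 0.58440636 -0.30031626  0.06330788]
line [ 0.9827733  -0.18481517  0.48917964 -0.32703462] -10.650356
ends [ 0.42720723 -0.31538042] [ 0.5840392  -0.34487341] 0.15958102082150608
turntable 585 [ 0.6154 -0.0769  0.12  ] [0.766  0.0707 0.131 ] ((692.614013671875, 2.5535354614257812), (149.38241577148438, 135.08895874023438), 82.09908294677734)
roof 886 [ 0.6138 -0.0797  0.1111] [0.7688 0.0914 0.119 ] ((689.8203125, 5.6676483154296875), (155.3248291015625, 140.4236602783203), 82.35344696044922)
base 975 [ 0.4592 -0.25    0.009 ] [0.8785 0.1737 0.018 ] ((751.4736328125, -87.3511962890625), (538.8194580078125, 282.54180908203125), 42.18780517578125)
```

View pics/crop1.png

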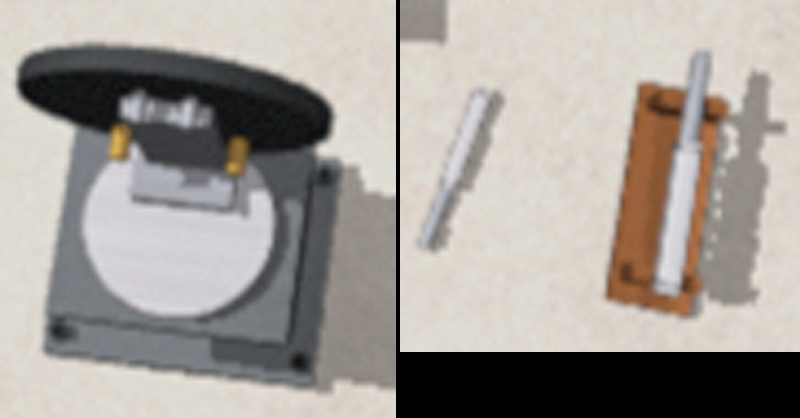

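Candidates: the grey lever in the rest (top 530,355), the small grey one (455,350) and the orange one (608,363). The one in the rest is not orange and is the larger of the two grey ones, so it is the one meant. The crop confirms this, with its nose pointing away from the robot. The handle centre is near (0.474, -0.326), yaw about -11°. The mount axis is near (0.68, 0.005), yaw about -7.7°.

>>> play_rows(angular=[[0,0,0],[0,0,0],[0,0,0],[0,0,0],[0,0,0]], xyz=[[0.93,1,0],[0.93,1,0],[0.93,1,0],[0.93,1,0],[0.93,1,0]], fingers=[1,1,1,1,1], newtons=40)

```text
t: 0.6
eef_pos: [0.2876, 0.3986, 0.1861]
orientation: [[0.946, -0.323, -0.002], [-0.323, -0.946, -0.008], [0.0, 0.008, -1.0]]
contact_force: [-0.4, 0.4, 0.1]
grip_width: 0.994
```

>>> play_rows(angular=[[0,0,0],[0,0,0],[0,0,0],[0,0,0],[0,0,0]], xyz=[[0.93,1,0],[0.93,1,0],[0.93,1,0],[0.93,1,0],[0.93,1,0]], fingers=[1,1,1,1,1])

```text
t: 1.1
eef_pos: [0.3719, 0.2023, 0.1863]
orientation: [[0.947, -0.321, -0.004], [-0.321, -0.947, -0.01], [-0.001, 0.01, -1.0]]
contact_force: [-0.1, 0.8, 0.0]
grip_width: 1.0
```

```bash
cat >> h.py <<'E'
def plan(pos,yaw=None):
    """tool-frame shift units and turn units left to world pos / yaw (deg) with tool pointing down"""
    from station import manip
    from scipy.spatial.transform import Rotation as Ro
    o=manip.get_obs(); R=np.array(o["orientation"]); p=np.array(o["eef_pos"])
    print("t",round(o["t"],2),"p",p.round(4),"yaw",np.degrees(np.arctan2(R[1,0],R[0,0])).round(2),"tilt",R[:2,2].round(4),"F",np.round(o["contact_force"],1),"j",np.round(o["joint_positions"],0),"w",round(o["grip_width"],3))
    print("shift units",((R.T@(np.array(pos)-p))/.03).round(2))
    if yaw is not None:
        a=np.radians(yaw); G=np.array([[np.cos(a),np.sin(a),0],[np.sin(a),-np.cos(a),0],[0,0,-1]])
        print("turn units",(Ro.from_matrix(R.T@G).as_rotvec()/.08).round(2))
E
python3 -c "
from h import *
plan((.454,-.322,.2),-10.9)"
```

```text
t 1.1 p [0.3719 0.2023 0.1863] yaw -18.7 tilt [-0.004  -0.0096] F [-0.1  0.8  0. ] j [ 51.   2. -26.   0. -62.  20.] w 1.0
shift units [ 8.19 15.68 -0.3 ]
turn units [ 0.13  0.02 -1.7 ]
```

>>> play_rows(angular=[[0.05,0,-0.6],[0.05,0,-0.6],[0,0,-0.5],[0,0,0],[0,0,0]], xyz=[[0.6,1,0],[0.55,1,0],[0.45,1,0],[0.4,1,0],[0.35,1,0]], fingers=[1,1,1,1,1])

```text
t: 1.6
eef_pos: [0.404, 0.0309, 0.1861]
orientation: [[0.983, -0.185, -0.003], [-0.185, -0.983, -0.002], [-0.003, 0.003, -1.0]]
contact_force: [0.4, 0.7, 0.9]
grip_width: 1.004
```

>>> play_rows(angular=[[0,0,0],[0,0,0],[0,0,0],[0,0,0],[0,0,0]], xyz=[[0.35,1,0],[0.35,1,0],[0.35,1,0],[0.35,1,0],[0.35,1,0]], fingers=[1,1,1,1,1])

```text
t: 2.1
eef_pos: [0.4261, -0.1332, 0.1854]
orientation: [[0.983, -0.185, -0.005], [-0.185, -0.983, -0.001], [-0.005, 0.002, -1.0]]
contact_force: [-0.2, -0.5, -0.3]
grip_width: 0.999
```

```bash
python3 -c "
from h import *
plan((.454,-.322,.2),-10.9)"
```

```text
t 2.1 p [ 0.4261 -0.1332  0.1854] yaw -10.66 tilt [-0.0049 -0.0015] F [-0.2 -0.5 -0.3] j [  4.   5. -24.   0. -62.  76.] w 0.999
shift units [ 2.08  6.01 -0.48]
turn units [0.03 0.06 0.05]
```

>>> play_rows(angular=[[0,0,0],[0,0,0],[0,0,0],[0,0,0],[0,0,0]], xyz=[[0.35,1,0],[0.35,1,0],[0.35,1,0],[0.35,1,0],[0.35,1,0]], fingers=[1,1,1,1,1])

```text
t: 2.6
eef_pos: [0.4482, -0.297, 0.1836]
orientation: [[0.983, -0.186, -0.008], [-0.186, -0.983, 0.0], [-0.008, 0.001, -1.0]]
contact_force: [0.1, 0.4, 0.5]
grip_width: 0.999
```

>>> play_rows(angular=[[0,0.05,0],[0,0,0],[0,0,0]], xyz=[[0.3,0.6,0],[0,0,0],[0,0,0]], fingers=[1,1,1])

```text
t: 2.9
eef_pos: [0.4527, -0.3201, 0.1811]
orientation: [[0.981, -0.192, -0.008], [-0.192, -0.981, 0.001], [-0.008, 0.0, -1.0]]
contact_force: [-0.6, -0.3, 0.1]
grip_width: 0.999
```

```bash
python3 -c "
from h import *
from station import viewer
plan((.454,-.322,.2),-10.9)
m=viewer.camera_model('wrist');p,d=viewer.camera('wrist')
np.savez('w1.npz',p=p,d=d,K=m['mtx'],T=m['T'])
cv2.imwrite('pics/w1.png',p[:,:,::-1])
W=cloud(p,d,m['mtx'],m['T'])
x,y,z=W[...,0],W[...,1],W[...,2]
L=(z>.053)&(z<.066)&(x>.38)&(x<.62)&(abs(y+.33)<.06)
hsv=cv2.cvtColor(p,cv2.COLOR_RGB2HSV); L&=hsv[...,1]<70
q=W[L]; print(len(q))
l=cv2.fitLine(q[:,:2].astype(np.float32),cv2.DIST_HUBER,0,.001,.001).ravel();print('line',l,np.degrees(np.arctan2(l[1],l[0])))
s=(q[:,:2]-l[2:])@l[:2]; print('ends',l[2:]+l[:2]*s.min(),l[2:]+l[:2]*s.max(),np.ptp(s), np.median(q[:,2]))
"
```

```text
t 2.9 p [ 0.4527 -0.3201  0.1811] yaw -11.06 tilt [-0.0082  0.0011] F [-0.6 -0.3  0.1] j [-18.  16. -10.   0. -64.  97.] w 0.999
shift units [ 0.05  0.06 -0.63]
turn units [ 0.01  0.1  -0.03]
1527
line [ 0.9801686  -0.19816546  0.49617037 -0.3305694 ] -11.429699
ends [ 0.42446696 -0.31607276] [ 0.5778899  -0.34709102] 0.15652708737068258 0.056199890775987804
```

View pics/w1.png

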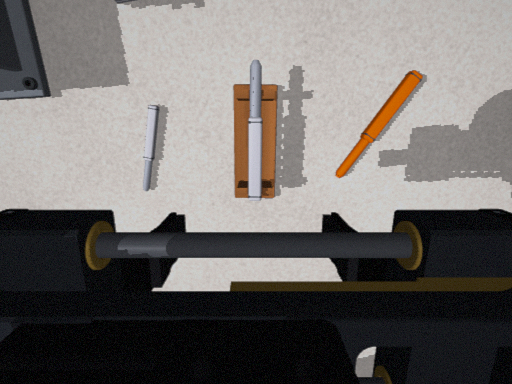

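The wrist view shows the lever in its rest: handle end at (255,198), shoulder at (255,119), nose at (255,60). This agrees with the earlier fix, so I'll go down and grip 20 mm behind the handle centre.

>>> play_rows(angular=[[0,0.05,0],[0,0.05,0],[0,0,0],[0,0,0],[0,0,0]], xyz=[[0.06,0.06,1],[0,0,1],[0,0,1],[0,0,0.9],[0,0,0.5]], fingers=[0.6,0.6,0.6,0.6,0.6])

```text
t: 3.45
eef_pos: [0.4567, -0.3182, 0.0499]
orientation: [[0.983, -0.185, 0.01], [-0.185, -0.983, -0.004], [0.01, 0.002, -1.0]]
contact_force: [0.0, 0.2, -0.2]
grip_width: 0.651
```

```bash
python3 -c "
from h import *
plan((.454,-.322,.031),-11.3)"
```

```text
t 3.45 p [ 0.4567 -0.3182  0.0499] yaw -10.63 tilt [ 0.0097 -0.0039] F [ 0.   0.2 -0.2] j [-18.  23. -20.   0. -46.  97.] w 0.651
shift units [-0.07  0.14  0.63]
turn units [ 0.02 -0.13  0.15]
```

>>> play_rows(angular=[[0,-0.13,0.15],[0,0,0.0],[0,0,0]], xyz=[[-0.07,0.14,0.6],[0,0,0.05],[0,0,0]], fingers=[0.6,0.6,0.6])

```text
t: 3.75
eef_pos: [0.4525, -0.3182, 0.0285]
orientation: [[0.981, -0.192, -0.005], [-0.192, -0.981, 0.0], [-0.005, 0.001, -1.0]]
contact_force: [1.1, -0.5, 0.2]
grip_width: 0.602
```

```bash
python3 -c "
from h import *
plan((.454,-.322,.031),-11.3)"
```

```text
t 3.75 p [ 0.4525 -0.3182  0.0285] yaw -11.08 tilt [-0.0053  0.0001] F [ 1.1 -0.5  0.2] j [-18.  25. -21.   0. -44.  97.] w 0.602
shift units [ 0.07  0.11 -0.08]
turn units [0.01 0.06 0.05]
```

>>> play_rows(angular=[[0,0.06,0.05],[0,0,0],[0,0,0]], xyz=[[0.05,0.15,-0.08],[0,0.04,0],[0,0,0]], fingers=[0.5,0.4,0.35])

```text
t: 4.05
eef_pos: [0.455, -0.3243, 0.0343]
orientation: [[0.981, -0.194, 0.005], [-0.194, -0.981, -0.003], [0.006, 0.002, -1.0]]
contact_force: [0.7, 0.4, -0.8]
grip_width: 0.416
```

```bash
python3 -c "
from h import *
plan((.454,-.322,.031),-11.3)"
```

```text
t 4.05 p [ 0.455  -0.3243  0.0343] yaw -11.2 tilt [ 0.0051 -0.0031] F [ 0.7  0.4 -0.8] j [-19.  25. -21.   0. -44.  98.] w 0.416
shift units [-0.05 -0.07  0.11]
turn units [ 0.03 -0.07  0.02]
```

>>> play_rows(angular=[[0,-0.05,0],[0,0,0],[0,0,0],[0,0,0]], xyz=[[0,-0.07,0.08],[0,0,0],[0,0,0],[0,0,0]], fingers=[0.35,0.35,0.3,0.25])

```text
t: 4.45
eef_pos: [0.4562, -0.3224, 0.0332]
orientation: [[0.981, -0.194, 0.004], [-0.194, -0.981, -0.003], [0.004, 0.002, -1.0]]
contact_force: [-0.7, 0.7, 0.4]
grip_width: 0.286
```

```bash
python3 -c "
from h import *
plan((.454,-.322,.031),-11.3)
from station import manip
from h import *
"
```

```text
t 4.45 p [ 0.4562 -0.3224  0.0332] yaw -11.21 tilt [ 0.0037 -0.0032] F [-0.7  0.7  0.4] j [-19.  25. -21.   0. -44.  97.] w 0.286
shift units [-0.07 -0.    0.07]
turn units [ 0.03 -0.05  0.02]
```

>>> play_rows(angular=[[0,-0.03,0],[0,0,0],[0,0,0],[0,0,0],[0,0,0]], xyz=[[0,0,0.06],[0,0,0],[0,0,0],[0,0,0],[0,0,0]], fingers=[0.1,0.05,0,0,0], newtons=40)

```text
t: 4.95
eef_pos: [0.456, -0.3224, 0.0308]
orientation: [[0.981, -0.195, 0.0], [-0.195, -0.981, -0.002], [0.001, 0.002, -1.0]]
contact_force: [0.5, -0.4, -0.1]
grip_width: 0.011
```

>>> play_rows(angular=[[0,0,0],[0,0,0],[0,0,0],[0,0,0],[0,0,0]], xyz=[[0,0,-0.3],[0,0,-0.7],[0,0,-1],[0,0,-1],[0,0,-0.8]], fingers=[0,0,0,0,0])

```text
t: 5.45
eef_pos: [0.4533, -0.3212, 0.147]
orientation: [[0.981, -0.195, -0.008], [-0.195, -0.981, 0.001], [-0.008, 0.001, -1.0]]
contact_force: [0.1, -0.4, -0.2]
grip_width: 0.005
```

Run:
```python
from h import *
plan((.42,-.1,.14),-7.7)
# turntable disc fit from top & scene
for n in ["top","scene"]:
    f=np.load(n+".npz"); p=f["p"];W=cloud(p,f["d"],f["K"],f["T"])
    g=p.mean(-1); z=W[...,2]
    M=((g>105)&(z>.118)&(z<.134)&(W[...,0]>.58)&(W[...,0]<.8)&(abs(W[...,1])<.1)).astype(np.uint8)
    M=cv2.morphologyEx(M,cv2.MORPH_OPEN,np.ones((3,3)))
    # intersect pixel rays with z=.126
    def onplane(uv,h):
        r=np.c_[(uv[:,0]-f["K"][0,2])/f["K"][0,0],(uv[:,1]-f["K"][1,2])/f["K"][1,1],np.ones(len(uv))]@f["T"][:3,:3].T
        o=f["T"][:3,3]; return o+r*((h-o[2])/r[:,2])[:,None]
    c=max(cv2.findContours(M,cv2.RETR_EXTERNAL,cv2.CHAIN_APPROX_NONE)[0],key=len)[:,0].astype(float)
    P=onplane(c,.126)[:,:2]
    from scipy.optimize import least_squares
    s=least_squares(lambda q:np.hypot(*(P-q[:2]).T)-.0595,[.68,.005],loss="cauchy",f_scale=.001)
    print(n,M.sum(),s.x.round(4),np.median(abs(s.fun)).round(4))
    # roof back edge points: roof pixels, min-x boundary
    R=((z>.108)&(z<.132)&(W[...,0]>.58)&(W[...,0]<.8)&(abs(W[...,1])<.1)).astype(np.uint8)
    c=max(cv2.findContours(R,cv2.RETR_EXTERNAL,cv2.CHAIN_APPROX_NONE)[0],key=len)[:,0].astype(float)
    P=onplane(c,.116)[:,:2]; a=np.radians(-7.7); ax=s.x
    l=(P-ax)@np.array([[np.cos(a),-np.sin(a)],[np.sin(a),np.cos(a)]])
    e=P[(abs(l[:,1])<.065)&(l[:,0]<-.045)]; ln=cv2.fitLine(e.astype(np.float32),cv2.DIST_HUBER,0,.001,.001).ravel()
    if ln[1]<0: ln[:2]*=-1
    print("back edge yaw",np.degrees(np.arctan2(-ln[0],ln[1])),"n",len(e),"dist",abs(np.cross(ln[:2],ax-ln[2:])))
```

```text
t 5.45 p [ 0.4533 -0.3212  0.147 ] yaw -11.24 tilt [-0.0083  0.0007] F [ 0.1 -0.4 -0.2] j [-19.  18. -13.   0. -60.  97.] w 0.005
shift units [-2.52 -7.02  0.25]
turn units [ 0.01  0.1  -0.77]
top 938 [0.6845 0.0035] 0.0028
back edge yaw -7.2228546 n 47 dist 0.0684612729087019<stdin>:25: DeprecationWarning: Arrays of 2-dimensional vectors are deprecated. Use arrays of 3-dimensional vectors instead. (deprecated in NumPy 2.0)
Traceback (most recent call last):
ValueError: max() iterable argument is empty
```

The grip closed to zero, so the lever was missed. Looking again.

```bash
python3 -c "
from h import *
from station import viewer
m=viewer.camera_model('wrist');p,d=viewer.camera('wrist')
cv2.imwrite('pics/w2.png',p[:,:,::-1])
W=cloud(p,d,m['mtx'],m['T'])
print(m['T'].round(3).tolist(),m['mtx'].round(1).tolist())
x,y,z=W[...,0],W[...,1],W[...,2]
L=(z>.045)&(z<.066)&(x>.38)&(x<.62)&(abs(y+.33)<.06)
hsv=cv2.cvtColor(p,cv2.COLOR_RGB2HSV); L&=hsv[...,1]<70
q=W[L]; print(len(q))
l=cv2.fitLine(q[:,:2].astype(np.float32),cv2.DIST_HUBER,0,.001,.001).ravel();print('line',l,np.degrees(np.arctan2(l[1],l[0])))
s=(q[:,:2]-l[2:])@l[:2]; print('ends',l[2:]+l[:2]*s.min(),l[2:]+l[:2]*s.max(),np.ptp(s), np.median(q[:,2]))
s=viewer.camera('scene')[0]; cv2.imwrite('pics/s2.png',cv2.resize(s[150:330,80:320,::-1],(800,600),interpolation=cv2.INTER_CUBIC))
"
```

```text
[[-0.195, -0.949, -0.249, 0.52], [-0.981, 0.189, 0.048, -0.334], [0.001, 0.253, -0.967, 0.339], [0.0, 0.0, 0.0, 1.0]] [[271.0, 0.0, 253.3], [0.0, 271.0, 189.5], [0.0, 0.0, 1.0]]
2176
line [ 0.980376   -0.19713674  0.50268954 -0.33169046] -11.369573
ends [ 0.42410841 -0.31588915] [ 0.58020567 -0.34727762] 0.15922183617666708 0.055945509485592404
```

View pics/s2.png

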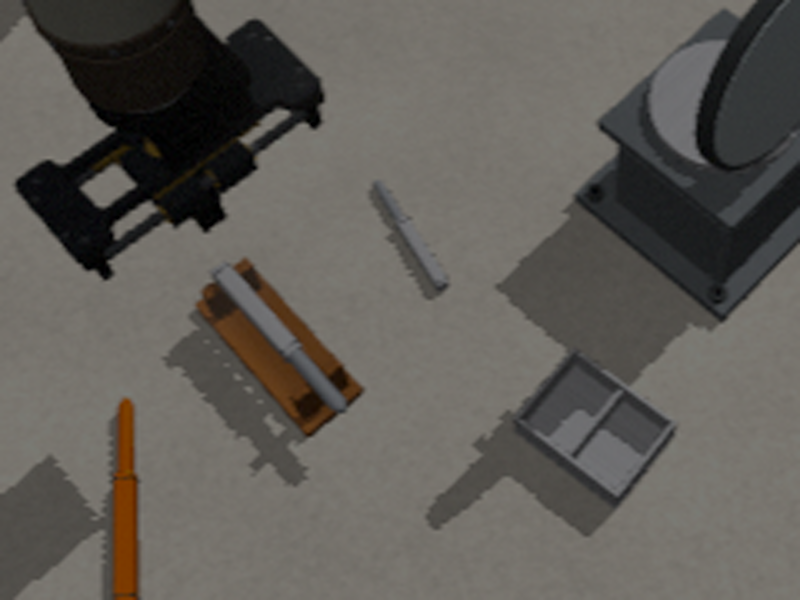

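```bash
python3 -c "
from h import *
from station import viewer,manip
f=np.load('scene.npz')
o=manip.get_obs();p=np.array(o['eef_pos']);R=np.array(o['orientation'])
for q in [p,p-R[:,2]*.07]:
  c=np.linalg.inv(f['T'])@np.r_[q,1]; u=f['K']@c[:3]; u=u[:2]/u[2]; print('scene crop px',(u-[80,150])*800/240)
m=viewer.camera_model('wrist')
for q in [p,p-R[:,2]*.019]:
  c=np.linalg.inv(m['T'])@np.r_[q,1]; u=m['mtx']@c[:3]; print('wrist px',u[:2]/u[2])
"
```

```text
scene crop px [212.10491711 237.45372771]
scene crop px [191.22593133 189.75468804]
wrist px [253.4955861  212.52589076]
wrist px [253.52366802 221.67908868]
```

View pics/w2.png

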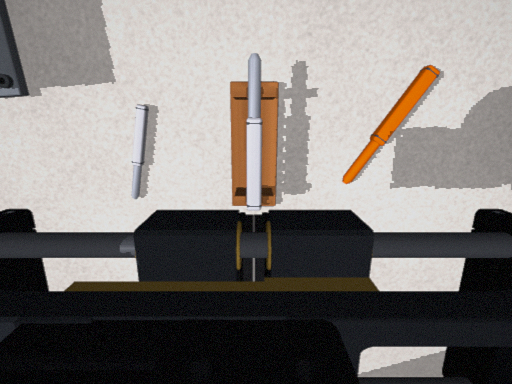

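```bash
python3 -c "
from h import *
from station import viewer,manip
o=manip.get_obs();p=np.array(o['eef_pos']);R=np.array(o['orientation'])
m=viewer.camera_model('wrist');i,d=viewer.camera('wrist')
W=cloud(i,d,m['mtx'],m['T']); T=(W-p)@R   # tool coords
for v in [205,209,212,216,222,230,240,250]:
  print(v,[(T[v,u]*1000).round(0).tolist() for u in (200,245,250,258,270)])
g=np.load('w1.npz'); d1=g['d']; W1=cloud(g['p'],d1,g['K'],g['T']); 
for v in [214,220,230]: print(v,[(u,d1[v,u].round(3)) for u in (150,165,175,183,190,320,330,340)])
i,d=viewer.camera('scene'); m=viewer.camera_model('scene'); W=cloud(i,d,m['mtx'],m['T']); T=(W-p)@R*1000
M=(abs(T[...,0])<60)&(abs(T[...,1])<120)&(T[...,2]>-130)&(T[...,2]<30)
for a,b in [(-120,-60),(-60,-20),(-20,-6),(-6,6),(6,20),(20,60),(60,120)]:
  q=T[M&(T[...,1]>a)&(T[...,1]<b)]; print(a,b,len(q),np.percentile(q[:,2],[50,90,98,100]).round(0) if len(q) else '', np.median(q[:,0]) if len(q) else '')
"
```

```text
205 [[-42.0, -71.0, 151.0], [-38.0, -11.0, 140.0], [-23.0, -4.0, 92.0], [-24.0, 5.0, 94.0], [-26.0, 19.0, 101.0]]
209 [[-47.0, -71.0, 151.0], [-47.0, -11.0, 151.0], [-28.0, -4.0, 93.0], [-28.0, 5.0, 93.0], [-47.0, 22.0, 151.0]]
212 [[37.0, -18.0, -108.0], [-51.0, -11.0, 151.0], [-31.0, -4.0, 93.0], [-32.0, 5.0, 95.0], [nan, nan, nan]]
216 [[38.0, -17.0, -112.0], [11.0, -5.0, -37.0], [10.0, -2.0, -34.0], [9.0, 3.0, -33.0], [37.0, 5.0, -111.0]]
222 [[37.0, -16.0, -116.0], [10.0, -5.0, -44.0], [9.0, -2.0, -43.0], [9.0, 3.0, -43.0], [37.0, 5.0, -116.0]]
230 [[37.0, -15.0, -123.0], [9.0, -5.0, -56.0], [9.0, -2.0, -56.0], [9.0, 2.0, -56.0], [35.0, 5.0, -118.0]]
240 [[35.0, -15.0, -123.0], [31.0, -3.0, -116.0], [31.0, -1.0, -116.0], [32.0, 1.0, -117.0], [33.0, 5.0, -119.0]]
250 [[32.0, -15.0, -124.0], [29.0, -3.0, -118.0], [29.0, -1.0, -118.0], [29.0, 1.0, -118.0], [30.0, 5.0, -120.0]]
214 [(150, np.float32(0.396)), (165, np.float32(0.397)), (175, np.float32(0.166)), (183, np.float32(0.172)), (190, np.float32(0.395)), (320, np.float32(0.395)), (330, np.float32(0.397)), (340, np.float32(0.396))]
220 [(150, np.float32(0.398)), (165, np.float32(0.158)), (175, np.float32(0.161)), (183, np.float32(0.168)), (190, np.float32(0.399)), (320, np.float32(0.398)), (330, np.float32(0.16)), (340, np.float32(0.158))]
230 [(150, np.float32(0.402)), (165, np.float32(0.147)), (175, np.float32(0.15)), (183, np.float32(0.167)), (190, np.float32(0.0)), (320, np.float32(0.403)), (330, np.float32(0.155)), (340, np.float32(0.146))]
-120 -60 66 [-117. -108. -104. -103.] 33.68284124337514
-60 -20 128 [-121. -112. -105. -103.] 32.70235253407078
-20 -6 122 [-114.  -45.  -33.  -29.] 26.731010922989825
-6 6 73 [-111.  -35.  -32.  -29.] 23.93126810156553
6 20 94 [-123. -110. -105. -104.] 32.983879193721336
20 60 216 [-120. -112. -108. -103.] 25.976936776321622
60 120 57 [-116. -105. -102. -102.] 35.64696495306081
```

The depth from both cameras shows the real finger ends 30 mm behind the reported TCP along the tool z; x and y agree. The fingers therefore closed above the lever and nothing moved. From here I correct for it: real tip z = reported z + 0.030. Trying the grasp again, lower.

>>> play_rows(angular=[[0,0.05,0],[0,0.05,0],[0,0,0],[0,0,0],[0,0,0]], xyz=[[0,0,0],[0,0,0],[0,0,0.8],[0,0,0.8],[0,0,0.8]], fingers=[0.5,0.5,0.5,0.5,0.5])

```text
t: 6.15
eef_pos: [0.4531, -0.3211, 0.0714]
orientation: [[0.981, -0.195, 0.002], [-0.195, -0.981, -0.001], [0.002, 0.001, -1.0]]
contact_force: [-0.4, -0.4, -0.3]
grip_width: 0.375
```

```bash
python3 -c "
from h import *
plan((.454,-.322,.002),-11.4)"
```

```text
t 6.15 p [ 0.4531 -0.3211  0.0714] yaw -11.25 tilt [ 0.0018 -0.001 ] F [-0.4 -0.4 -0.3] j [-19.  22. -19.   0. -49.  97.] w 0.375
shift units [0.03 0.02 2.31]
turn units [ 0.01 -0.02  0.03]
```

>>> play_rows(angular=[[0,0,0.03],[0,0,0],[0,0,0],[0,0,0],[0,0,0]], xyz=[[0.03,0.02,0.4],[0,0,0.8],[0,0,0.8],[0,0,0.3],[0,0,0]], fingers=[0.5,0.5,0.5,0.5,0.5])

```text
t: 6.65
eef_pos: [0.4506, -0.3211, -0.0049]
orientation: [[0.98, -0.198, -0.008], [-0.198, -0.98, 0.002], [-0.008, -0.0, -1.0]]
contact_force: [-0.1, -0.3, 0.7]
grip_width: 0.498
```

```bash
python3 -c "
from h import *
plan((.454,-.322,.002),-11.4)"
```

```text
t 6.65 p [ 0.4506 -0.3211 -0.0049] yaw -11.41 tilt [-0.0078  0.002 ] F [-0.1 -0.3  0.7] j [-19.  28. -23.   0. -40.  97.] w 0.498
shift units [ 0.11  0.01 -0.23]
turn units [-0.01  0.1  -0.  ]
```

>>> play_rows(angular=[[0,0.09,0],[0,0,0],[0,0,0]], xyz=[[0.1,0.01,-0.2],[0,0,0],[0,0,0]], fingers=[0.4,0.35,0.3])

```text
t: 6.95
eef_pos: [0.4559, -0.323, 0.0042]
orientation: [[0.98, -0.197, 0.004], [-0.197, -0.98, -0.002], [0.004, 0.001, -1.0]]
contact_force: [-0.9, -0.3, -0.4]
grip_width: 0.343
```

```bash
python3 -c "
from h import *
plan((.454,-.322,.001),-11.4)"
```

```text
t 6.95 p [ 0.4559 -0.323   0.0042] yaw -11.36 tilt [ 0.004  -0.0017] F [-0.9 -0.3 -0.4] j [-19.  27. -22.   0. -40.  97.] w 0.343
shift units [-0.07 -0.02  0.11]
turn units [ 0.01 -0.05  0.01]
```

>>> play_rows(angular=[[0,-0.04,0],[0,0,0],[0,0,0],[0,0,0],[0,0,0]], xyz=[[0,0,0.07],[0,0,0],[0,0,0],[0,0,0],[0,0,0]], fingers=[0.25,0.2,0.15,0.1,0], newtons=40)

```text
t: 7.45
eef_pos: [0.4572, -0.3235, 0.0042]
orientation: [[0.98, -0.197, 0.005], [-0.197, -0.98, -0.002], [0.005, 0.001, -1.0]]
contact_force: [0.2, 0.4, -0.3]
grip_width: 0.176
```

>>> play_rows(angular=[[0,0,0],[0,0,0],[0,0,0]], xyz=[[0,0,0],[0,0,0],[0,0,0]], fingers=[0,0,0])

```text
t: 7.75
eef_pos: [0.4572, -0.3234, 0.0042]
orientation: [[0.98, -0.197, 0.005], [-0.197, -0.98, -0.002], [0.005, 0.001, -1.0]]
contact_force: [0.4, -0.0, -0.0]
grip_width: 0.178
```

The lever is held (opening 0.178, about 15.5 mm). Lifting it and moving in front of the window.

>>> play_rows(angular=[[0,0,0],[0,0,0],[0,0,0],[0,0,0],[0,0,0]], xyz=[[0,0,-0.3],[0,0,-0.7],[0,0,-0.9],[0,0,-0.9],[0,0,-0.9]], fingers=[0,0,0,0,0])

```text
t: 8.25
eef_pos: [0.452, -0.3213, 0.1149]
orientation: [[0.98, -0.198, -0.009], [-0.198, -0.98, 0.004], [-0.01, -0.002, -1.0]]
contact_force: [0.5, -0.1, -1.4]
grip_width: 0.177
```

>>> play_rows(angular=[[0,0,-0.2],[0,0,-0.2],[0,0,-0.2],[0,0,-0.1],[0,0,0]], xyz=[[-0.2,-0.6,0],[-0.2,-1,0],[-0.2,-1,0],[-0.2,-1,0],[-0.2,-1,0]], fingers=[0,0,0,0,0])

```text
t: 8.75
eef_pos: [0.4476, -0.1801, 0.1224]
orientation: [[0.989, -0.147, 0.003], [-0.147, -0.989, -0.001], [0.003, 0.001, -1.0]]
contact_force: [0.6, 0.0, -0.9]
grip_width: 0.182
```

```bash
python3 -c "
from h import *
plan((.44,.035,.14),-7.5)"
```

```text
t 8.75 p [ 0.4476 -0.1801  0.1224] yaw -8.45 tilt [ 0.0029 -0.001 ] F [ 0.6  0.  -0.9] j [ -3.  12. -25.   0. -53.  84.] w 0.182
shift units [-1.3  -7.05 -0.59]
turn units [ 0.01 -0.04 -0.21]
```

>>> play_rows(angular=[[0,0,-0.1],[0,0,-0.1],[0,0,0],[0,0,0],[0,0,0]], xyz=[[-0.2,-1,-0.1],[-0.2,-1,-0.1],[-0.2,-1,-0.1],[-0.2,-1,-0.1],[-0.2,-1,-0.1]], fingers=[0,0,0,0,0])

```text
t: 9.25
eef_pos: [0.4352, -0.0215, 0.1397]
orientation: [[0.991, -0.132, 0.003], [-0.132, -0.991, -0.0], [0.003, -0.0, -1.0]]
contact_force: [1.4, 1.4, -0.6]
grip_width: 0.178
```

>>> play_rows(angular=[[0,0,0],[0,0,0],[0,0,0],[0,0,0],[0,0,0]], xyz=[[-0.1,-0.9,0],[-0.1,-0.6,0],[0,-0.2,0],[0,0,0],[0,0,0]], fingers=[0,0,0,0,0])

```text
t: 9.75
eef_pos: [0.4347, 0.0343, 0.1423]
orientation: [[0.992, -0.126, 0.005], [-0.126, -0.992, 0.002], [0.005, -0.002, -1.0]]
contact_force: [-0.7, -0.5, -1.1]
grip_width: 0.179
```

Run:
```python
from h import *
from station import viewer
plan((.44,.035,.14),-7.5)
m=viewer.camera_model('wrist');p,d=viewer.camera('wrist')
np.savez('w3.npz',p=p,d=d,K=m['mtx'],T=m['T'])
cv2.imwrite('pics/w3.png',cv2.resize(p[:,:,::-1],(768,576),interpolation=cv2.INTER_CUBIC))
W=cloud(p,d,m['mtx'],m['T']);x,y,z=W[...,0],W[...,1],W[...,2]
for nm,a,b in [("table",.121,.131),("roof",.110,.120),("base",.008,.018)]:
    M=((x>.58)&(x<.8)&(abs(y)<.13)&(z>a)&(z<b)).astype(np.uint8)
    M=cv2.morphologyEx(M,cv2.MORPH_OPEN,np.ones((3,3)))
    q=W[M>0]; print(nm,len(q)); 
    if len(q)>30: print(np.median(q[:,2]),cv2.minAreaRect((q[:,:2]*1000).astype(np.float32)),q[:,:2].min(0),q[:,:2].max(0))
```

```text
t 9.75 p [0.4347 0.0343 0.1423] yaw -7.23 tilt [0.0053 0.0016] F [-0.7 -0.5 -1.1] j [ 26.   6. -29.   0. -55.  57.] w 0.179
shift units [ 0.17 -0.05  0.08]
turn units [-0.03 -0.06  0.06]
table 0
roof 0
base 2395
0.012800917062512851 ((616.4756469726562, 13.491607666015625), (189.73171997070312, 14.463212966918945), 82.56775665283203) [ 0.59738524 -0.08139059] [0.63488894 0.10806832]
```

View pics/w3.png

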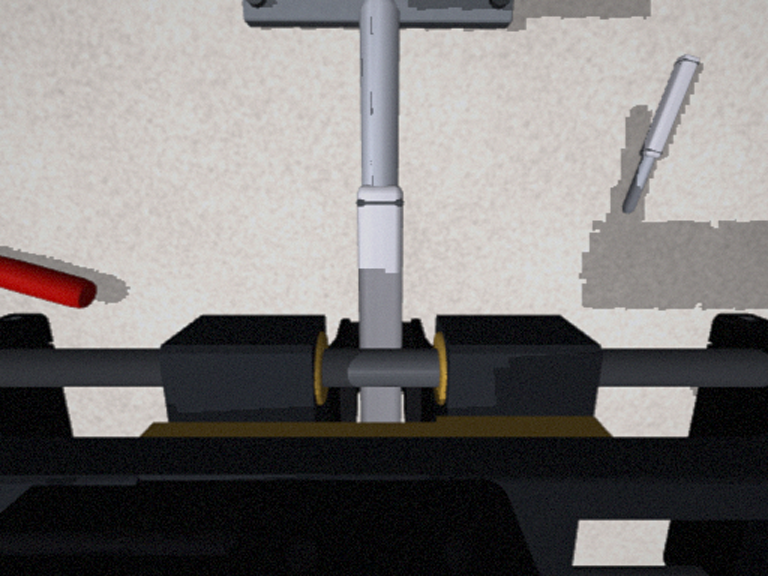

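The base-plate strip at the top of the picture, (245–512, 0–25), measures 189.7 mm wide (true 190). It gives mount yaw -7.4° and axis (0.6787, 0.0054). The lever sits central in the jaws and is aligned (column 380 throughout).

```bash
cat >> h.py <<'E'
A=np.array([.6787,.0054]); PSI=np.radians(-7.43); LT=.125
def tgt(phi,rt,z=.0292):
    y=PSI-phi; e=A-(rt+LT)*np.array([np.cos(y),np.sin(y)])
    plan((*e,z),np.degrees(y))
def where():
    from station import manip
    o=manip.get_obs(); R=np.array(o["orientation"]); p=np.array(o["eef_pos"])
    t=p[:2]+LT*R[:2,0]; d=A-t; y=np.arctan2(R[1,0],R[0,0]); a=np.arctan2(d[1],d[0])
    u=R[:2,0]/np.hypot(*R[:2,0]); F=np.array(o["contact_force"])
    print("tip r %.4f"%np.hypot(*d),"phi tip %.3f"%(PSI-a),"phi lever %.3f"%(PSI-y),"z %.4f pitch %.4f"%(p[2],R[2,0]),"F ax %.1f lat %.1f z %.1f"%(F[:2]@u,F[0]*-u[1]+F[1]*u[0],F[2]),"t %.2f"%o["t"])
E
python3 - <<'E'
from h import *
f=np.load('w3.npz'); W=cloud(*[f[k] for k in "pdKT"])
from station import manip
o=manip.get_obs();T=(W-o["eef_pos"])@np.array(o["orientation"])*1000
for v in [10,40,80,110,130,150,170]:
    u=253; print(v,T[v,u].round(1), "edges y",T[v,(abs(T[v,:,1])<15)&(T[v,:,2]<0),1][[0,-1]].round(1))
where(); tgt(-.36,.075)
E
```

```text
10 [116.   -0.5 -50.7] edges y [-6.7  5.8]
40 [103.4  -0.5 -50.9] edges y [-6.9  5.4]
80 [ 85.8  -0.5 -50.2] edges y [-6.6  5.6]
110 [ 71.7  -0.5 -51. ] edges y [-6.8  5.7]
130 [ 62.   -0.5 -53.1] edges y [-8.2  7.2]
150 [ 52.   -0.5 -53.2] edges y [-8.3  7.3]
170 [ 41.4  -0.5 -52.1] edges y [-7.9  7.5]
tip r 0.1207 phi tip -0.022 phi lever -0.003 z 0.1423 pitch 0.0051 F ax 1.2 lat 0.2 z -0.7 t 9.80
t 9.8 p [0.4347 0.0341 0.1423] yaw -7.26 tilt [0.0053 0.0015] F [ 1.2  0.  -0.7] j [ 26.   6. -29.   0. -55.  57.] w 0.181
shift units [1.92 2.26 3.77]
turn units [-0.02 -0.07 -4.46]
```

>>> play_rows(angular=[[0,0,-0.8],[0,0,-0.8],[0,0,-0.8],[0,0,-0.8],[0,0,-0.7]], xyz=[[0,0.4,0.7],[0,0.4,0.8],[0,0.4,0.8],[0,0.4,0.8],[0,0.3,0.3]], fingers=[0,0,0,0,0])

```text
t: 10.3
eef_pos: [0.4376, -0.0269, 0.0393]
orientation: [[0.981, 0.192, 0.012], [0.192, -0.981, 0.004], [0.013, -0.001, -1.0]]
contact_force: [-1.1, 0.1, -0.1]
grip_width: 0.181
```

```bash
python3 -c "
from h import *
where(); tgt(-.36,.075,.030)"
```

```text
tip r 0.1188 phi tip -0.199 phi lever -0.323 z 0.0393 pitch 0.0125 F ax -1.1 lat 0.3 z -0.1 t 10.30
t 10.3 p [ 0.4376 -0.0269  0.0393] yaw 11.09 tilt [0.0121 0.0037] F [-1.1  0.1 -0.1] j [ 18.  15. -37.   0. -38.  83.] w 0.181
shift units [1.43 0.73 0.33]
turn units [-0.01 -0.16 -0.46]
```

>>> play_rows(angular=[[0,-0.1,-0.4],[0,0,0],[0,0,0],[0,0,0]], xyz=[[0.4,0.6,0.25],[0.5,0.1,0],[0.4,0,0],[0,0,0]], fingers=[0,0,0,0])

```text
t: 10.7
eef_pos: [0.4787, -0.045, 0.029]
orientation: [[0.976, 0.218, -0.003], [0.218, -0.976, -0.0], [-0.003, -0.001, -1.0]]
contact_force: [-0.1, 0.6, -1.6]
grip_width: 0.18
```

```bash
python3 -c "
from h import *
where(); tgt(-.36,.053,.030)"
```

```text
tip r 0.0814 phi tip -0.418 phi lever -0.349 z 0.0290 pitch -0.0031 F ax 0.0 lat 0.6 z -1.6 t 10.70
t 10.7 p [ 0.4787 -0.045   0.029 ] yaw 12.59 tilt [-0.0031 -0.0001] F [-0.1  0.6 -1.6] j [ 14.  19. -31.  -0. -39.  89.] w 0.18
shift units [ 0.94 -0.12 -0.03]
turn units [-0.01  0.04 -0.13]
```

>>> play_rows(angular=[[0,0.08,-0.1],[0,0,0],[0,0,0],[0,0,0]], xyz=[[0.3,-0.12,0],[0.3,0,0],[0.2,0,0],[0,0,0]], fingers=[0,0,0,0])

```text
t: 11.1
eef_pos: [0.5022, -0.0352, 0.0297]
orientation: [[0.974, 0.227, 0.004], [0.227, -0.974, 0.002], [0.004, -0.001, -1.0]]
contact_force: [-0.2, 0.4, -1.5]
grip_width: 0.181
```

```bash
python3 -c "
from h import *
where(); tgt(-.36,.043,.030)"
```

```text
tip r 0.0561 phi tip -0.350 phi lever -0.358 z 0.0297 pitch 0.0042 F ax -0.1 lat 0.4 z -1.5 t 11.10
t 11.1 p [ 0.5022 -0.0352  0.0297] yaw 13.1 tilt [0.0039 0.0017] F [-0.2  0.4 -1.5] j [ 14.  21. -29.  -0. -40.  89.] w 0.181
shift units [ 0.44  0.02 -0.01]
turn units [-0.01 -0.05 -0.02]
```

>>> play_rows(angular=[[0,0,0],[0,0,0],[0,0,0],[0,0,0]], xyz=[[0.15,0,0],[0.1,0,0],[0.07,0,0],[0,0,0]], fingers=[0,0,0,0])

```text
t: 11.5
eef_pos: [0.5119, -0.0324, 0.0299]
orientation: [[0.974, 0.227, 0.004], [0.227, -0.974, 0.002], [0.004, -0.001, -1.0]]
contact_force: [0.2, -0.7, -2.9]
grip_width: 0.181
```

```bash
python3 -c "
from h import *
where()"
```

```text
tip r 0.0460 phi tip -0.335 phi lever -0.359 z 0.0299 pitch 0.0039 F ax 0.0 lat -0.7 z -2.9 t 11.50
```

>>> play_rows(angular=[[0,0,0],[0,0,0],[0,0,0]], xyz=[[0.08,0,0],[0.05,0,0],[0,0,0]], fingers=[0,0,0])

```text
t: 11.8
eef_pos: [0.5129, -0.0322, 0.0291]
orientation: [[0.974, 0.227, -0.002], [0.227, -0.974, 0.001], [-0.002, -0.001, -1.0]]
contact_force: [0.1, 0.6, -1.0]
grip_width: 0.177
```

```bash
python3 -c "
from h import *
where()"
```

```text
tip r 0.0451 phi tip -0.337 phi lever -0.358 z 0.0291 pitch -0.0022 F ax 0.3 lat 0.6 z -1.0 t 11.80
```

>>> play_rows(angular=[[0,0.05,0],[0,0,0]], xyz=[[0.06,0,0],[0.08,0,0]], fingers=[0,0])

```text
t: 12.0
eef_pos: [0.5129, -0.0322, 0.0281]
orientation: [[0.974, 0.225, -0.007], [0.225, -0.974, 0.001], [-0.006, -0.002, -1.0]]
contact_force: [-6.2, -1.3, 0.7]
grip_width: 0.179
```

```bash
python3 -c "
from h import *
where()"
```

```text
tip r 0.0450 phi tip -0.341 phi lever -0.357 z 0.0281 pitch -0.0064 F ax -6.4 lat 0.2 z 0.7 t 12.00
```

Contact with the face is at r = 45.0 mm, so the calibration is good. Each row restarts from the measured pose, so small steps keep the push to a few newtons. I'll peck along the face in steps of about 0.1 rad.

>>> play_rows(angular=[[0,0.1,0],[0,0,0.65],[0,0,0.65],[0,0,0],[0,0,0]], xyz=[[-0.2,0,-0.05],[0,-0.3,0],[0,-0.3,0],[0,0,0],[0.1,0,0]], fingers=[0,0,0,0,0])

```text
t: 12.5
eef_pos: [0.5107, -0.0144, 0.0315]
orientation: [[0.993, 0.121, 0.014], [0.121, -0.993, 0.005], [0.015, -0.003, -1.0]]
contact_force: [0.8, 0.7, -1.4]
grip_width: 0.178
```

```bash
python3 -c "
from h import *
where();tgt(-.25,.045,.03)"
```

```text
tip r 0.0442 phi tip -0.235 phi lever -0.251 z 0.0315 pitch 0.0150 F ax 0.9 lat 0.6 z -1.4 t 12.50
t 12.5 p [ 0.5107 -0.0144  0.0315] yaw 6.97 tilt [0.0145 0.0052] F [ 0.8  0.7 -1.4] j [ 17.  21. -28.  -0. -40.  80.] w 0.178
shift units [-0.03  0.02  0.05]
turn units [-0.04 -0.19  0.02]
```

>>> play_rows(angular=[[0,-0.1,0],[0,0,0],[0,0,0]], xyz=[[0,0,0.05],[0.05,0,0],[0.08,0,0]], fingers=[0,0,0])

```text
t: 12.8
eef_pos: [0.5102, -0.0154, 0.0292]
orientation: [[0.993, 0.122, -0.003], [0.122, -0.993, 0.003], [-0.003, -0.003, -1.0]]
contact_force: [-7.6, 1.2, 2.1]
grip_width: 0.18
```

```bash
python3 -c "
from h import *
where()"
```

```text
tip r 0.0447 phi tip -0.255 phi lever -0.252 z 0.0292 pitch -0.0029 F ax -7.4 lat 2.2 z 2.1 t 12.80
```

>>> play_rows(angular=[[0,0.05,0],[0,0,0.65],[0,0,0.65],[0,-0.08,0],[0,0,0]], xyz=[[-0.2,0,0],[0,-0.3,0],[0,-0.3,0],[0,0,0],[0.1,0,0]], fingers=[0,0,0,0,0])

```text
t: 13.3
eef_pos: [0.5083, 0.0017, 0.0295]
orientation: [[1.0, 0.016, 0.002], [0.016, -1.0, 0.005], [0.002, -0.005, -1.0]]
contact_force: [-0.2, -0.1, -0.5]
grip_width: 0.18
```

>>> play_rows(angular=[[0,0,0],[0,0,0],[0,0,0]], xyz=[[0.05,0,0],[0.06,0,0],[0.07,0,0]], fingers=[0,0,0])

```text
t: 13.6
eef_pos: [0.5088, 0.0002, 0.0282]
orientation: [[1.0, 0.016, -0.009], [0.016, -1.0, 0.003], [-0.009, -0.003, -1.0]]
contact_force: [-6.3, 2.6, 1.5]
grip_width: 0.18
```

```bash
python3 -c "
from h import *
where()"
```

```text
tip r 0.0450 phi tip -0.199 phi lever -0.146 z 0.0282 pitch -0.0090 F ax -6.2 lat 2.7 z 1.5 t 13.60
```

>>> play_rows(angular=[[0,0.08,0],[0,0,0.25],[0,0,0.25],[0,0,0],[0,0,0]], xyz=[[-0.2,0,0],[0,-0.2,0],[0,-0.2,0],[0,0,0],[0,0,0]], fingers=[0,0,0,0,0])

```text
t: 14.1
eef_pos: [0.5047, 0.0116, 0.0287]
orientation: [[1.0, -0.025, 0.005], [-0.025, -1.0, 0.005], [0.005, -0.005, -1.0]]
contact_force: [0.0, 0.2, -1.0]
grip_width: 0.178
```

```bash
python3 -c "
from h import *
where();tgt(-.11,.047,.03)"
```

```text
tip r 0.0492 phi tip -0.066 phi lever -0.105 z 0.0287 pitch 0.0048 F ax -0.0 lat 0.2 z -1.0 t 14.10
t 14.1 p [0.5047 0.0116 0.0287] yaw -1.42 tilt [0.0049 0.0047] F [ 0.   0.2 -1. ] j [ 20.  21. -28.  -0. -40.  69.] w 0.178
shift units [ 0.07  0.09 -0.04]
turn units [-0.06 -0.06 -0.06]
```

>>> play_rows(angular=[[-0.05,0,0],[0,0,0],[0,0,0],[0,0,0],[0,0,0]], xyz=[[0.03,0.06,-0.04],[0.1,0,0],[0.08,0,0],[0.06,0,0],[0.06,0,0]], fingers=[0,0,0,0,0])

```text
t: 14.6
eef_pos: [0.5088, 0.0076, 0.0287]
orientation: [[1.0, -0.025, -0.007], [-0.025, -1.0, -0.002], [-0.007, 0.002, -1.0]]
contact_force: [-5.6, 1.4, 1.2]
grip_width: 0.178
```

```bash
python3 -c "
from h import *
where();tgt(0,.047,.03)"
```

```text
tip r 0.0449 phi tip -0.152 phi lever -0.104 z 0.0287 pitch -0.0074 F ax -5.6 lat 1.3 z 1.2 t 14.60
t 14.6 p [0.5088 0.0076 0.0287] yaw -1.45 tilt [-0.0074 -0.0016] F [-5.6  1.4  1.2] j [ 19.  22. -27.  -0. -41.  69.] w 0.178
shift units [-0.04 -0.67 -0.04]
turn units [0.03 0.09 1.31]
```

>>> play_rows(angular=[[0,0.08,0],[0,0,0.28],[0,0,0.27],[0,0,0],[0,0,0]], xyz=[[-0.18,0,-0.03],[0,-0.17,0],[0,-0.15,0],[0,0,0],[0.05,0,0]], fingers=[0,0,0,0,0])

```text
t: 15.1
eef_pos: [0.5063, 0.0172, 0.0299]
orientation: [[0.997, -0.071, 0.004], [-0.071, -0.997, -0.001], [0.004, 0.001, -1.0]]
contact_force: [0.6, 1.1, -0.3]
grip_width: 0.18
```

>>> play_rows(angular=[[0,0,0],[0,0,0],[0,0,0],[0,0,0]], xyz=[[0.07,0,0],[0.06,0,0],[0.06,0,0],[0.06,0,0]], fingers=[0,0,0,0])

```text
t: 15.5
eef_pos: [0.5098, 0.0155, 0.029]
orientation: [[0.997, -0.071, -0.005], [-0.071, -0.997, -0.002], [-0.005, 0.003, -1.0]]
contact_force: [-5.9, 3.2, 0.9]
grip_width: 0.178
```

```bash
python3 -c "
from h import *
where();tgt(0.03,.047,.03)"
```

```text
tip r 0.0442 phi tip -0.102 phi lever -0.059 z 0.0290 pitch -0.0050 F ax -6.2 lat 2.7 z 0.9 t 15.50
t 15.5 p [0.5098 0.0155 0.029 ] yaw -4.06 tilt [-0.0052 -0.0024] F [-5.9  3.2  0.9] j [ 20.  22. -27.   0. -41.  66.] w 0.178
shift units [-0.07 -0.57 -0.04]
turn units [0.04 0.06 1.11]
```

>>> play_rows(angular=[[0,0.07,0],[0,0,0.38],[0,0,0.37],[0,0,0],[0,0,0]], xyz=[[-0.18,0,-0.03],[0,-0.21,0],[0,-0.21,0],[0,0,0],[0.05,0,0]], fingers=[0,0,0,0,0])

```text
t: 16.0
eef_pos: [0.5084, 0.0284, 0.0304]
orientation: [[0.991, -0.132, 0.006], [-0.132, -0.991, -0.002], [0.006, 0.001, -1.0]]
contact_force: [0.6, -0.3, -0.9]
grip_width: 0.178
```

>>> play_rows(angular=[[0,0,0],[0,0,0],[0,0,0],[0,0,0]], xyz=[[0.07,0,0],[0.06,0,0],[0.06,0,0],[0.06,0,0]], fingers=[0,0,0,0])

```text
t: 16.4
eef_pos: [0.5151, 0.0265, 0.03]
orientation: [[0.991, -0.132, 0.004], [-0.132, -0.991, -0.002], [0.004, 0.002, -1.0]]
contact_force: [-2.9, 1.6, -1.8]
grip_width: 0.182
```

```bash
python3 -c "
from h import *
where();tgt(0.08,.047,.03)"
```

```text
tip r 0.0399 phi tip -0.015 phi lever 0.003 z 0.0300 pitch 0.0041 F ax -3.1 lat 1.2 z -1.8 t 16.40
t 16.4 p [0.5151 0.0265 0.03  ] yaw -7.6 tilt [ 0.0039 -0.0022] F [-2.9  1.6 -1.8] j [ 21.  22. -27.   0. -41.  61.] w 0.182
shift units [-0.22 -0.47 -0.  ]
turn units [ 0.02 -0.05  0.96]
```

The nose is now 5 mm inside the face at φ≈0, so the socket is found. Feeding it in gently.

>>> play_rows(angular=[[0,0,0],[0,0,0],[0,0,0],[0,0,0]], xyz=[[0.06,-0.03,0],[0.08,-0.03,0],[0.08,0,0],[0.08,0,0]], fingers=[0,0,0,0])

```text
t: 16.8
eef_pos: [0.5243, 0.0269, 0.0293]
orientation: [[0.991, -0.132, 0.002], [-0.132, -0.991, -0.003], [0.002, 0.002, -1.0]]
contact_force: [-0.4, 0.4, -2.4]
grip_width: 0.181
```

```bash
python3 -c "
from h import *
where()"
```

```text
tip r 0.0309 phi tip 0.031 phi lever 0.003 z 0.0293 pitch 0.0024 F ax -0.5 lat 0.4 z -2.4 t 16.80
```

>>> play_rows(angular=[[0,0,0],[0,0,0],[0,0,0],[0,0,0]], xyz=[[0.1,0,0],[0.1,0,0],[0.1,0,0],[0.08,0,0]], fingers=[0,0,0,0])

```text
t: 17.2
eef_pos: [0.5369, 0.0251, 0.0293]
orientation: [[0.991, -0.133, 0.002], [-0.133, -0.991, -0.003], [0.003, 0.002, -1.0]]
contact_force: [-0.6, -0.4, -1.3]
grip_width: 0.182
```

```bash
python3 -c "
from h import *
where()"
```

```text
tip r 0.0181 phi tip 0.045 phi lever 0.003 z 0.0293 pitch 0.0026 F ax -0.5 lat -0.5 z -1.3 t 17.20
```

>>> play_rows(angular=[[0,0,0],[0,0,0],[0,0,0]], xyz=[[0.06,0,0],[0.06,0,0],[0.06,0,0]], fingers=[0,0,0])

```text
t: 17.5
eef_pos: [0.5403, 0.024, 0.0286]
orientation: [[0.991, -0.133, -0.003], [-0.133, -0.991, -0.003], [-0.002, 0.004, -1.0]]
contact_force: [-7.4, 2.2, 0.1]
grip_width: 0.182
```

```bash
python3 -c "
from h import *
where()"
```

```text
tip r 0.0146 phi tip 0.005 phi lever 0.004 z 0.0286 pitch -0.0025 F ax -7.6 lat 1.2 z 0.1 t 17.50
```

The lever is fully home: r = 14.6 mm, and the push comes up at 7.6 N. Now swinging it clockwise round the axis.

>>> play_rows(angular=[[0,0.03,0.2],[0,0,0.4],[0,0,0.5],[0,0,0.5],[0,0,0.5]], xyz=[[0,-0.07,0],[0,-0.15,0],[0.01,-0.19,0],[0.01,-0.19,0],[0.01,-0.19,0]], fingers=[0,0,0,0,0])

```text
t: 18.0
eef_pos: [0.5443, 0.0452, 0.0287]
orientation: [[0.951, -0.309, -0.004], [-0.309, -0.951, -0.007], [-0.002, 0.008, -1.0]]
contact_force: [-2.0, -3.4, -0.7]
grip_width: 0.18
```

```bash
cat >> h.py <<'E'
def sw():
    where()
    from station import manip
    o=manip.get_obs(); R=np.array(o["orientation"]); p=np.array(o["eef_pos"]);d=A-p[:2]; T=np.array(o["ft_torque"])
    print("eef r %.4f phi eef %.3f"%(np.hypot(*d),PSI-np.arctan2(d[1],d[0])),"torque",T.round(2))
E
python3 -c "
from h import *
sw()"
```

```text
tip r 0.0155 phi tip -0.054 phi lever 0.185 z 0.0287 pitch -0.0016 F ax -0.8 lat -3.8 z -0.7 t 18.00
eef r 0.1401 phi eef 0.159 torque [-0.84  0.46 -0.12]
```

>>> play_rows(angular=[[0,0.03,0.35],[0,0,0.4],[0,0,0.4],[0,0,0.4]], xyz=[[0,-0.2,0],[0,-0.19,0],[0.01,-0.18,0],[0.01,-0.17,0]], fingers=[0,0,0,0])

```text
t: 18.4
eef_pos: [0.5507, 0.0623, 0.0285]
orientation: [[0.9, -0.436, -0.007], [-0.436, -0.9, -0.013], [-0.0, 0.014, -1.0]]
contact_force: [-3.4, -0.9, 0.5]
grip_width: 0.181
```

```bash
python3 -c "
from h import *
sw()"
```

```text
tip r 0.0157 phi tip 0.023 phi lever 0.322 z 0.0285 pitch -0.0004 F ax -2.6 lat -2.3 z 0.5 t 18.40
eef r 0.1401 phi eef 0.289 torque [-0.36  0.75 -0.04]
```

>>> play_rows(angular=[[0.08,0.03,0.2],[0.06,0,0.3],[0,0,0.3]], xyz=[[0,-0.2,0],[0,-0.17,0],[0,-0.15,0]], fingers=[0,0,0])

```text
t: 18.7
eef_pos: [0.5563, 0.0736, 0.0282]
orientation: [[0.866, -0.501, -0.003], [-0.501, -0.866, -0.007], [0.001, 0.008, -1.0]]
contact_force: [-2.1, -3.5, 0.6]
grip_width: 0.182
```

```bash
python3 -c "
from h import *
sw()"
```

```text
tip r 0.0153 phi tip 0.248 phi lever 0.395 z 0.0282 pitch 0.0010 F ax -0.1 lat -4.1 z 0.6 t 18.70
eef r 0.1401 phi eef 0.379 torque [-1.3   0.53 -0.36]
```

>>> play_rows(angular=[[0.03,0.03,0.25],[0,0,0.25]], xyz=[[0,-0.12,0],[0,-0.12,0]], fingers=[0,0])

```text
t: 18.9
eef_pos: [0.5594, 0.0787, 0.0281]
orientation: [[0.842, -0.539, -0.001], [-0.539, -0.842, -0.008], [0.003, 0.007, -1.0]]
contact_force: [-2.4, -3.9, 0.4]
grip_width: 0.181
```

```bash
python3 -c "
from h import *
sw()"
```

```text
tip r 0.0152 phi tip 0.268 phi lever 0.440 z 0.0281 pitch 0.0031 F ax 0.0 lat -4.6 z 0.4 t 18.90
eef r 0.1400 phi eef 0.421 torque [-1.12  0.63 -0.38]
```

>>> play_rows(angular=[[0.03,0,0.15],[0,0,0.15]], xyz=[[0,-0.12,0],[0,-0.12,0]], fingers=[0,0])

```text
t: 19.1
eef_pos: [0.5625, 0.0838, 0.0279]
orientation: [[0.826, -0.563, -0.002], [-0.563, -0.826, -0.007], [0.002, 0.007, -1.0]]
contact_force: [-1.7, -6.2, 0.3]
grip_width: 0.179
```

```bash
python3 -c "
from h import *
sw()"
```

```text
tip r 0.0152 phi tip 0.422 phi lever 0.469 z 0.0279 pitch 0.0021 F ax 2.1 lat -6.1 z 0.3 t 19.10
eef r 0.1402 phi eef 0.464 torque [-1.92  0.58 -0.63]
```

>>> play_rows(angular=[[0.03,0,0.15],[0,0,0.1]], xyz=[[0,-0.1,0],[0,-0.1,0]], fingers=[0,0])

```text
t: 19.3
eef_pos: [0.5647, 0.0871, 0.0277]
orientation: [[0.812, -0.584, -0.004], [-0.584, -0.812, -0.007], [0.001, 0.008, -1.0]]
contact_force: [-3.3, -7.9, 0.6]
grip_width: 0.177
```

```bash
python3 -c "
from h import *
sw()"
```

```text
tip r 0.0153 phi tip 0.475 phi lever 0.494 z 0.0277 pitch 0.0008 F ax 1.9 lat -8.4 z 0.6 t 19.30
eef r 0.1402 phi eef 0.492 torque [-1.99  0.63 -0.7 ]
```

>>> play_rows(angular=[[0,0,0.05],[0,0,0.05]], xyz=[[0,-0.08,0],[0,-0.1,0]], fingers=[0,0])

```text
t: 19.5
eef_pos: [0.5663, 0.0893, 0.0276]
orientation: [[0.803, -0.595, -0.009], [-0.595, -0.803, -0.01], [-0.001, 0.013, -1.0]]
contact_force: [-2.0, -6.8, 1.7]
grip_width: 0.179
```

```bash
python3 -c "
from h import *
sw()"
```

```text
tip r 0.0153 phi tip 0.539 phi lever 0.508 z 0.0276 pitch -0.0009 F ax 2.4 lat -6.6 z 1.7 t 19.50
eef r 0.1403 phi eef 0.511 torque [-2.21  0.61 -0.77]
```

>>> play_rows(angular=[[0.08,0.03,0.1],[0,0,0.1]], xyz=[[0,-0.1,0],[0,-0.1,0]], fingers=[0,0])

```text
t: 19.7
eef_pos: [0.5682, 0.0918, 0.0274]
orientation: [[0.79, -0.613, -0.007], [-0.613, -0.79, -0.009], [0.0, 0.012, -1.0]]
contact_force: [-3.4, -6.8, 2.1]
grip_width: 0.181
```

```bash
python3 -c "
from h import *
sw()"
```

```text
tip r 0.0153 phi tip 0.563 phi lever 0.530 z 0.0274 pitch 0.0000 F ax 1.5 lat -7.5 z 2.1 t 19.70
eef r 0.1403 phi eef 0.534 torque [-2.13  0.81 -0.74]
```

>>> play_rows(angular=[[0.06,0,0.12],[0,0,0.1]], xyz=[[0,-0.1,-0.03],[0,-0.1,-0.02]], fingers=[0,0])

```text
t: 19.9
eef_pos: [0.5698, 0.0941, 0.0285]
orientation: [[0.775, -0.632, -0.01], [-0.632, -0.775, -0.009], [-0.002, 0.013, -1.0]]
contact_force: [-2.1, -7.0, -0.1]
grip_width: 0.18
```

```bash
python3 -c "
from h import *
sw()"
```

```text
tip r 0.0155 phi tip 0.549 phi lever 0.554 z 0.0285 pitch -0.0020 F ax 2.8 lat -6.7 z -0.1 t 19.90
eef r 0.1405 phi eef 0.554 torque [-2.07  0.67 -0.73]
```

>>> play_rows(angular=[[0.08,0.03,0.35],[0,0,0.3]], xyz=[[0,-0.08,0],[0,-0.08,0]], fingers=[0,0])

```text
t: 20.1
eef_pos: [0.5728, 0.0973, 0.0283]
orientation: [[0.738, -0.674, -0.004], [-0.674, -0.738, -0.006], [0.001, 0.007, -1.0]]
contact_force: [-2.5, -1.5, -1.9]
grip_width: 0.18
```

```bash
cat >> h.py <<'E'
def net():
    sw()
    from station import manip
    o=manip.get_obs(); p=np.array(o["eef_pos"])[:2]-A; F=o["contact_force"]
    print("moment on tool about ring axis: F part %.2f, Tz %.2f"%(p[0]*F[1]-p[1]*F[0],o["ft_torque"][2]))
E
python3 -c "
from h import *
net()"
```

```text
tip r 0.0156 phi tip 0.380 phi lever 0.611 z 0.0283 pitch 0.0007 F ax -0.9 lat -2.8 z -1.9 t 20.10
eef r 0.1402 phi eef 0.585 torque [-0.5   0.54 -0.08]
moment on tool about ring axis: F part 0.39, Tz -0.08
```

>>> play_rows(angular=[[0.05,0,0.2],[0,0,0.15]], xyz=[[0,-0.13,0],[0,-0.1,0]], fingers=[0,0])

```text
t: 20.3
eef_pos: [0.5767, 0.1019, 0.0281]
orientation: [[0.717, -0.697, -0.004], [-0.697, -0.717, -0.004], [-0.0, 0.006, -1.0]]
contact_force: [-2.4, -8.8, 0.0]
grip_width: 0.179
```

```bash
python3 -c "
from h import *
net()"
```

```text
tip r 0.0155 phi tip 0.519 phi lever 0.642 z 0.0281 pitch -0.0001 F ax 4.4 lat -8.0 z 0.0 t 20.30
eef r 0.1404 phi eef 0.628 torque [-2.41  0.86 -0.56]
moment on tool about ring axis: F part 1.13, Tz -0.56
```

>>> play_rows(angular=[[0,0,0.2],[0,0,0.1]], xyz=[[0,-0.06,0],[0,-0.08,0]], fingers=[0,0])

```text
t: 20.5
eef_pos: [0.5778, 0.1031, 0.0278]
orientation: [[0.698, -0.716, -0.01], [-0.716, -0.698, -0.008], [-0.001, 0.013, -1.0]]
contact_force: [-4.4, -7.8, 2.4]
grip_width: 0.178
```

```bash
python3 -c "
from h import *
net()"
```

```text
tip r 0.0159 phi tip 0.412 phi lever 0.668 z 0.0278 pitch -0.0010 F ax 2.5 lat -8.6 z 2.4 t 20.50
eef r 0.1405 phi eef 0.639 torque [-2.14  1.07 -0.25]
moment on tool about ring axis: F part 1.22, Tz -0.25
```

>>> play_rows(angular=[[0.05,0,0],[0,0,0.1],[0,0,0.1]], xyz=[[0,0,0],[0,-0.04,0],[0,-0.08,0]], fingers=[0,0,0])

```text
t: 20.8
eef_pos: [0.5785, 0.1038, 0.028]
orientation: [[0.688, -0.726, -0.013], [-0.726, -0.687, -0.01], [-0.001, 0.016, -1.0]]
contact_force: [-4.1, -7.1, 1.4]
grip_width: 0.178
```

```bash
python3 -c "
from h import *
net()"
```

```text
tip r 0.0162 phi tip 0.362 phi lever 0.683 z 0.0280 pitch -0.0013 F ax 2.3 lat -7.8 z 1.4 t 20.80
eef r 0.1405 phi eef 0.647 torque [-2.25  1.16 -0.07]
moment on tool about ring axis: F part 1.11, Tz -0.07
```

The moment about the axis has risen from about 0.3 to about 1.0 N m with almost no further motion, so the ring is tight against its stop. Relaxing, then a light push along the lever to seat it before letting go.

>>> play_rows(angular=[[0.1,0.04,-0.15],[0,0,0],[0,0,0],[0,0,0]], xyz=[[0,0.03,0],[0.04,0,0],[0.06,0,0],[0.07,0,0]], fingers=[0,0,0,0])

```text
t: 21.2
eef_pos: [0.5773, 0.1025, 0.0276]
orientation: [[0.698, -0.716, -0.013], [-0.716, -0.698, -0.006], [-0.005, 0.014, -1.0]]
contact_force: [-9.1, 3.5, 3.0]
grip_width: 0.178
```

```bash
python3 -c "
from h import *
net()"
```

```text
tip r 0.0161 phi tip 0.359 phi lever 0.669 z 0.0276 pitch -0.0047 F ax -8.9 lat -4.1 z 3.0 t 21.20
eef r 0.1404 phi eef 0.634 torque [ 0.92  2.3  -0.07]
moment on tool about ring axis: F part 0.53, Tz -0.07
```

>>> play_rows(angular=[[0.05,0.03,0],[0,0,0],[0,0,0]], xyz=[[0,0.02,-0.03],[0,0,0],[0,0,0]], fingers=[0,0,0])

```text
t: 21.5
eef_pos: [0.5774, 0.1027, 0.0286]
orientation: [[0.7, -0.715, -0.008], [-0.715, -0.699, -0.006], [-0.001, 0.01, -1.0]]
contact_force: [-2.4, -3.3, -0.1]
grip_width: 0.181
```

>>> play_rows(angular=[[0,0,0],[0,0,0],[0,0,0],[0,0,0],[0,0,0]], xyz=[[0,0,0],[0,0,0],[0,0,0],[0,0,0],[0,0,0]], fingers=[0.22,0.28,0.34,0.4,0.4])

```text
t: 22.0
eef_pos: [0.5818, 0.1062, 0.0299]
orientation: [[0.702, -0.713, 0.002], [-0.713, -0.702, -0.002], [0.002, -0.0, -1.0]]
contact_force: [-1.1, -0.3, -0.3]
grip_width: 0.38
```

```bash
python3 -c "
from h import *
net()
from station import viewer
m=viewer.camera_model('wrist');p,d=viewer.camera('wrist')
cv2.imwrite('pics/w4.png',p[:,:,::-1])"
```

```text
tip r 0.0149 phi tip 0.774 phi lever 0.664 z 0.0299 pitch 0.0021 F ax -0.6 lat -0.9 z -0.3 t 22.00
eef r 0.1398 phi eef 0.675 torque [-0.05  0.22  0.  ]
moment on tool about ring axis: F part 0.13, Tz 0.00
```

View pics/w4.png

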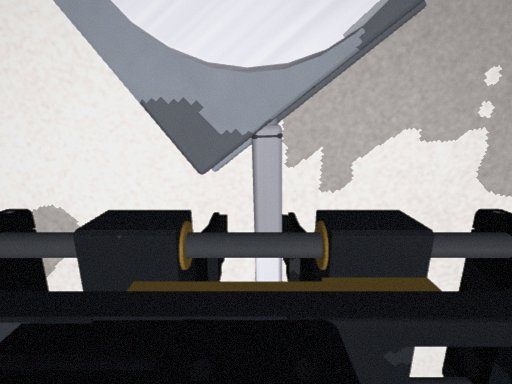

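The view shows the lever in its socket, with its shoulder at (267,135) by the roof edge. It lies a little right of the jaws' middle, so I'll centre the jaws and open wider before lifting.

>>> play_rows(angular=[[0,0,0],[0,0,0],[0,0,0],[0,0,0]], xyz=[[0,0.1,0],[0,0.1,0],[0,0,0],[0,0,0]], fingers=[0.5,0.55,0.6,0.6])

```text
t: 22.45
eef_pos: [0.5793, 0.1029, 0.0311]
orientation: [[0.702, -0.712, 0.007], [-0.712, -0.702, 0.001], [0.004, -0.005, -1.0]]
contact_force: [0.9, -0.0, -0.2]
grip_width: 0.58
```

>>> play_rows(angular=[[0,0,0],[0,0,0],[0,0,0],[0,0,0],[0,0,0]], xyz=[[0,0,-0.3],[0,0,-0.6],[0,0,-0.8],[0,0,-0.8],[0,0,-0.8]], fingers=[0.6,0.6,0.6,0.6,0.6])

```text
t: 22.95
eef_pos: [0.5771, 0.1021, 0.1322]
orientation: [[0.702, -0.712, 0.001], [-0.712, -0.702, -0.002], [0.002, 0.001, -1.0]]
contact_force: [0.1, 0.3, 0.0]
grip_width: 0.598
```

>>> play_rows(angular=[[0,0,0],[0,0,0],[0,0,0],[0,0,0],[0,0,0]], xyz=[[-0.6,0,-0.5],[-0.8,0,0],[-0.8,0,0],[-0.5,0,0],[0,0,0]], fingers=[0.6,0.6,0.6,0.6,0.6])

```text
t: 23.45
eef_pos: [0.5231, 0.1629, 0.1574]
orientation: [[0.701, -0.713, 0.017], [-0.713, -0.701, 0.005], [0.008, -0.016, -1.0]]
contact_force: [0.4, -0.1, -0.1]
grip_width: 0.603
```

Run:
```python
from h import *
net()
from station import viewer
m=viewer.camera_model('wrist');p,d=viewer.camera('wrist')
cv2.imwrite('pics/w5.png',p[:,:,::-1])
W=cloud(p,d,m['mtx'],m['T']);x,y,z=W[...,0],W[...,1],W[...,2]
c=np.cos(PSI);s=np.sin(PSI); mx=(x-A[0])*c+(y-A[1])*s; my=-(x-A[0])*s+(y-A[1])*c
L=(z>.035)&(z<.1)&(mx<-.045)&(mx>-.2)&(abs(my)<.16)
q=np.c_[mx[L],my[L],z[L]]; print(len(q))
l=cv2.fitLine(q.astype(np.float32),cv2.DIST_HUBER,0,.001,.001).ravel(); print(l, "phi",np.arctan2(-l[1],l[0]) , "end r",np.hypot(q[:,0],q[:,1]).max(),"z range",q[:,2].min(),q[:,2].max())
```

```text
tip r 0.0964 phi tip 0.659 phi lever 0.664 z 0.1574 pitch 0.0083 F ax 0.3 lat 0.2 z -0.1 t 23.45
eef r 0.2214 phi eef 0.662 torque [ 0.05  0.03 -0.01]
moment on tool about ring axis: F part -0.04, Tz -0.01
2181
[ 0.84805    -0.5236085   0.08151956 -0.09985352  0.06104823  0.07297802] phi 0.5531346 end r 0.17497868200383462 z range 0.05881602886258913 0.08046428086216684
```

View pics/w5.png

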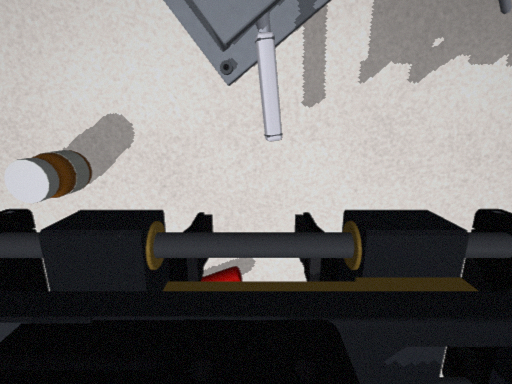

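The lever stands in its socket with its outer end 175 mm from the axis, exactly the fully-home figure. It is sagging 0.08 rad at φ = 0.55, and the robot is clear. Handing in.

```bash
python3 -c "
from station import manip
print(manip.close_job())"
```

```text
the job is handed in; nothing more can be done
None
```

I clamped the turntable and left the lever standing fully home in its socket. The job was handed in at about 23.5 s, with the gripper open and clear.

- **Grasp:** My first grasp closed on nothing. The real finger ends sit about 30 mm behind the reported TCP, which the depth images from both cameras showed. I corrected for this and took the larger grey lever from its rest.
- **Finding the socket:** I touched the ring's face with about 6–7 N in steps from φ ≈ -0.34. The socket was at φ ≈ 0, in the middle of the window. The nose went in until it stopped 15 mm from the ring's axis, which is the fully-home figure.
- **Tightening:** I swung the lever clockwise until the moment rose from about 0.3 to about 1.0 N m with almost no further motion. I took that as the solid stop.
- **Last checks:** The lever's outer end is 175 mm from the axis (175 expected), sagging about 0.08 rad, and the contact force is near zero.

**Not settled:**
- The lever read about 0.65 rad under load and settled at 0.55 rad when released. I put the difference, and the excess over 0.5, down to socket slack and finger give.
- I could not see the ring itself, so its tightness rests on the rise in moment.
- The sideways push reached about 8–9 N at the stop, a little over the 3–8 N given for turning.

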